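# Load the clay crusher and hold its cover shut

## Task

Lift the handle of the bench crusher's hinged tray so that all five clay lumps slide into the hopper, and lower the tray back to its rest. Then turn the upright bar of the quarter-turn fastener beside the hopper until it lines up with the slot in the open cover (parallel to the cover's hinge), and only then swing the sprung cover shut over the bar and press it flat against the hopper frame with the fingers. Finish while still holding it pressed shut: do not let go; leave the other things on the bench where they are.

Things in the scene. Friction and masses are not known exactly. Their poses are not given: they have to be found in the camera images.
- crusher: grey bench crusher, fixed at a varying place and yaw; origin under the centre of its square steel hopper, on the bench; +z up, +x away from the tray, +y towards the fastener. Hopper 132 mm square outside, rim 110 mm high. The tray is on the -x side over a housing (to x -162 mm, 85 mm high); the cover is hinged on the -y side
- hopper_floor (a point): centre of the hopper's inner floor, 20 mm above the bench, axes as the crusher's; the inside is 120 mm square and 90 mm deep
- tray_hinge (a point): middle of the tray's hinge, crusher frame (-66, 0, 110) mm; the hinge runs along the crusher's y
- tray (a joint): angle of the hinged aluminium tray, rad: 0 resting level, grows as its handle end is lifted, stop at 1.3; falls back by its weight (about 350 g). The lumps slide out over its open end into the hopper, by about 1.2 at the latest. 108 mm wide (y), reaching 102 mm from the hinge, walls 34 mm high on three sides
- tray_handle (a point): middle of the tray's handle, a round bar 12 mm thick, 98 mm long along y, 38 mm clear of the tray's end wall, 92 mm clear between its two arms; at rest at crusher frame (-212, 0, 138) mm. 149 mm from the hinge axis; it can turn in the fingers while the tray tilts
- fastener (a joint): angle of the fastener bar, rad, counter-clockwise from above: 0 = bar along the crusher's x, in line with the cover's slot; starts 0.8 to 1.45, stiff enough (0.05 N m) to stay where it is left, stops at -0.6 and 1.6. The bar passes the slot only within about 0.15 of 0
- fastener_grip (a point): on the turning axis of the fastener's upright flat steel bar, 130 mm above the bench, crusher frame (0, 105) mm; x runs along the bar. Bar 50 mm long, 12 mm thick, standing 106 to 140 mm above the bench on a grey apron 120 mm (x) by 70 mm (y 67 to 137), 94 mm high; grip it across its thickness from above
- cover_hinge (a point): middle of the cover's hinge axis, crusher frame (0, -70, 110) mm; the axis runs along the crusher's x. The cover is a white plate 126 mm wide (x), 8 mm thick, reaching 207 mm from the hinge, with a slot 58 mm (x) by 22 mm, 165 to 187 mm from the hinge, that takes the fastener bar; shut, the bar stands 22 mm above the plate
- cover (a joint): angle of the white cover, rad: 0 = shut, flat on the hopper rim; a spring holds it open against its stop at 1.45 (almost upright). It swings towards the crusher's +y to shut and springs open if let go; about 7 N at the press point holds it shut, about 5 N there moves it from its stop
- cover_press (a point): a good place to press: on the cover's outer face (the upper one when shut), mid-width, 130 mm from the hinge. Shut, it is at crusher frame (0, 60, 118) mm. Its z axis is the outward normal
- lump1: fired-clay lump on the tray, a many-sided stub 24 mm high, about 30 g; origin at the centre of its wider end
- lump2: fired-clay lump on the tray, a many-sided stub 26 mm high, about 30 g; origin at the centre of its wider end
- lump3: fired-clay lump on the tray, a many-sided stub 22 mm high, about 30 g; origin at the centre of its wider end
- lump4: fired-clay lump on the tray, a many-sided stub 28 mm high, about 30 g; origin at the centre of its wider end
- lump5: fired-clay lump on the tray, a many-sided stub 22 mm high, about 30 g; origin at the centre of its wider end
- bowl: bystander: terracotta bowl 110 mm across, 55 mm high, beyond the fastener; origin under its centre
- jar: bystander: amber glass jar 60 mm across, 85 mm high; origin under its centre
- brush: bystander: brush lying on the bench, along its x; origin under it
- spatula: bystander: spatula lying on the bench, along its x; origin under it
- cup: bystander: white cup 72 mm across, 80 mm high; origin under its centre
- sherd: bystander: grey pot base 124 mm across, 70 mm high; origin under its centre
- block: bystander: cork block 50 x 90 x 30 mm; origin under its centre

How it is judged:
On the way, in this order (a step that is already met when the one before it is completed fails the run):
1. the tray is tipped (value of joint tray above 0.6 rad), for 0.1 s.
2. all five lumps are in the hopper and the tray is back at its rest, the cover still open (x of lump1 in the frame of hopper_floor between -0.064 and 0.064 m and y of lump1 in the frame of hopper_floor between -0.064 and 0.064 m and z of each of lump1, lump2, lump3, lump4, lump5 in the frame of hopper_floor below 0.085 m and x of lump2 in the frame of hopper_floor between -0.064 and 0.064 m and y of lump2 in the frame of hopper_floor between -0.064 and 0.064 m and x of lump3 in the frame of hopper_floor between -0.064 and 0.064 m and y of lump3 in the frame of hopper_floor between -0.064 and 0.064 m and x of lump4 in the frame of hopper_floor between -0.064 and 0.064 m and y of lump4 in the frame of hopper_floor between -0.064 and 0.064 m and x of lump5 in the frame of hopper_floor between -0.064 and 0.064 m and y of lump5 in the frame of hopper_floor between -0.064 and 0.064 m and value of joint tray below 0.1 rad and value of joint cover above 0.8 rad), for 0.2 s.
3. the fastener bar is in line with the slot, the cover still open (value of joint fastener between -0.2 and 0.2 rad and value of joint cover above 0.8 rad), for 0.2 s.
4. the fingers press the cover shut over the aligned bar (value of joint fastener between -0.2 and 0.2 rad and value of joint cover below 0.035 rad and contact force between the fingers and cover above 2 N), for 0.2 s.
At the end, for the whole second after the job is handed in: All five lumps lie inside the hopper, below its rim; the tray is down (under 0.1 rad); the fastener bar is within 0.2 rad of the slot's line; the cover is shut (under 0.035 rad) and still, and the fingers press on it with more than 2 N (all of step 4 and x of lump1 in the frame of hopper_floor between -0.064 and 0.064 m and y of lump1 in the frame of hopper_floor between -0.064 and 0.064 m and z of each of lump1, lump2, lump3, lump4, lump5 in the frame of hopper_floor below 0.085 m and x of lump2 in the frame of hopper_floor between -0.064 and 0.064 m and y of lump2 in the frame of hopper_floor between -0.064 and 0.064 m and x of lump3 in the frame of hopper_floor between -0.064 and 0.064 m and y of lump3 in the frame of hopper_floor between -0.064 and 0.064 m and x of lump4 in the frame of hopper_floor between -0.064 and 0.064 m and y of lump4 in the frame of hopper_floor between -0.064 and 0.064 m and x of lump5 in the frame of hopper_floor between -0.064 and 0.064 m and y of lump5 in the frame of hopper_floor between -0.064 and 0.064 m and value of joint tray below 0.1 rad and velocity of joint cover below 0.05 rad/s); the arm keeps its last pose, push and grip.
It fails at once if a bystander is moved by more than 30 mm (distance of any of bowl, jar, brush, spatula, cup, sherd, block from where it was at the start of the episode above 0.03 m).
It also fails if it takes over 72 s, if anything falls off the work surface, if the arm or the gripper's body presses on something with over 40 N, if the wrist force passes 120 N, or if a joint passes its speed limit or range.

## Robot

A 6-joint arm with a two-finger parallel gripper is mounted at the origin on the work surface. World frame = base frame: x ahead of the robot, y to its left, z up, the work surface at z = 0. Lengths are in m, angles in rad, forces in N, time in s.
With the tool pointing down it reaches from about 0.3 to 0.775 m from the base axis. Payload 14.6 kg.
Tool frame: the origin (TCP) lies between the finger pads; the fingertips stand ctrl.tip_extent ahead of it and the grasp point (between the pads) lies 3 mm ahead of it (ctrl.tip_extent is the distance from the TCP to the fingertips, in m); z points along the fingers, y is the line along which they close (so a half turn about z gives the same grasp; the last joint's range is limited). The gripper opens to 94 mm and grips with 3 to 60 N. Pads are 16 mm wide; open, the fingers measure 119 mm over their backs; the gripper's body (75 mm by 177 mm) begins 78 mm behind the grasp point.
Start: joints at [1.153, 0.3, 1.521, -0, 1.321, -0.067], TCP at [0.189, 0.516, 0.227] pointing down, gripper open.
Joint ranges: [-3.03, 3.03], [-0.79, 2.21], [0.23, 2.52], [-1.04, 4.18], [0, 3.07], [-2.55, 2.55]. Speed limits (rad/s): [2.22, 2.22, 2.57, 3.14, 3.14, 3.14].

## Interface

Orientations are given as [roll, pitch, yaw] about the fixed x, y, z axes, in that order (R = Rz(yaw) Ry(pitch) Rx(roll)).
In Python, from station import ctrl gives the robot as it stands.
- The arm moves only by the shell command python3 shift.py [OPENING] [FORCE], which reads ROWS from standard input. ROWS is a JSON list that holds a single list of rows (three levels of brackets), with 1 to 10 rows, each of 6 numbers: dx, dy, dz in m, then a rotation vector rx, ry, rz in rad; each row shifts and turns the commanded pose from where the row before left it, along the tool's axes as they then stand; what a row does not reach is not made up. A row lasts 1/10 s, in which the tool goes at most 0.05 m and 0.15 rad, less where a joint would pass 70% of its speed; a pose out of reach is approached as far as the arm can. OPENING is the finger opening in m, set as the command begins (- or left out keeps the last). The fingers move at their own pace and stop on an object; FORCE is the grip in N (left out, the last holds). Time passes only in rows, so rows that do not move let the fingers close. It prints the time, the measured TCP pose, the force, the opening and the grip force at its end. Input that does not fit is refused with a message, and nothing moves.
- ctrl.get_obs(): the state, without advancing time (a new reading comes with each control period).
- ctrl.camera(name): name is "scene" or "side" or "wrist"; returns a dict with "pixels" (400x640x3 uint8, blue, green, red), "fx", "fy", "cx", "cy" (pixels), "extrinsics" (4x4, takes a point from camera to world coordinates). Camera axes: x right, y up, looking along -z (the intrinsics and any distortion apply to the point x, -y, -z); pixel columns grow to the right and rows downward; lengths in m; the calibration is good to about 2 mm. A picture is of the moment at which its call begins. There is no depth.
- ctrl.hand_in(): hands the job in; it is judged then, once.
The state is a dict: "time_s": time; "qpos": joint angles; "joint_vel": joint speeds; "tau": joint torques, N m; "ee_pos": TCP position; "eef_rot": TCP orientation; "force": force on the tool from outside, world axes, zero at the start; "moment": the same for the moment, N m; "grip_width": finger opening in m; "grip_force": force on a finger pad.
Only numpy, scipy, OpenCV 4.12 (cv2) and the standard library are available. Lean on these libraries where they do the work, as an engineer would, in place of code of your own. Each camera call takes 0.05 s, during which the arm holds its last target. There are 200 camera calls.

## Working session

There is one attempt and no reset: what is moved stays moved. The work goes in short steps, Python scripts to look and compute and a shell command to move; the robot and the scene stay as the last step left them, time stands still between calls to the robot, and variables do not carry over. Pictures are saved under pics/ and viewed, at most 10 in all, crops included, and the job is handed in when it is done.

```bash
ls; mkdir -p pics
python3 - <<'E'
from station import ctrl
import cv2,numpy as np
print(ctrl.tip_extent, ctrl.get_obs())
for n in ("scene","side"):
    c=ctrl.camera(n); cv2.imwrite(f"pics/{n}0.png",c["pixels"]); np.save(f"pics/{n}0.npy",np.array([c["fx"],c["fy"],c["cx"],c["cy"]]+list(np.array(c["extrinsics"]).ravel())))
    print(n,{k:v for k,v in c.items() if k!="pixels"})
E
```

```text
pics
shift.py
station.py
0.022 {'time_s': 0.0, 'qpos': array([ 1.15342241e+00,  3.00461421e-01,  1.52157753e+00, -8.35867141e-06,
        1.32071260e+00, -6.65965686e-02]), 'joint_vel': array([ 0.00058931,  0.00114579, -0.00114145,  0.00109855, -0.00017257,
        0.00071146]), 'tau': array([ 1.77947327e-04, -5.31790280e+01, -3.52749324e+01,  7.08754733e-02,
        2.42581952e-02, -9.21481796e-05]), 'ee_pos': array([0.18890089, 0.51628764, 0.22689313]), 'eef_rot': array([-3.14043578e+00, -6.90437793e-05,  2.79081734e+00]), 'force': array([-0.24188185,  0.35817009, -0.06064841]), 'moment': array([ 0.01898354, -0.00079822, -0.03457379]), 'grip_force': 0.0, 'grip_width': 0.0939558887128867}
scene {'fx': 381.22516868428204, 'fy': 381.22516868428204, 'cx': 316.6291793824211, 'cy': 199.32147002512195, 'extrinsics': array([[ 0.32435733, -0.79700604,  0.50948376,  0.94598928],
       [ 0.94593241,  0.27212245, -0.17652549, -0.16761801],
       [ 0.00204991,  0.53919454,  0.84217875,  0.74838694],
       [ 0.        ,  0.        ,  0.        ,  1.        ]])}
side {'fx': 445.0994279470672, 'fy': 445.0994279470672, 'cx': 324.26605930361654, 'cy': 199.33389369355734, 'extrinsics': array([[-0.99188106,  0.08343181, -0.09597444,  0.46867418],
       [-0.12702172, -0.61367569,  0.77927378,  0.67823532],
       [ 0.00611904,  0.78513775,  0.61929095,  0.67085185],
       [ 0.        ,  0.        ,  0.        ,  1.        ]])}
```

View pics/scene0.png

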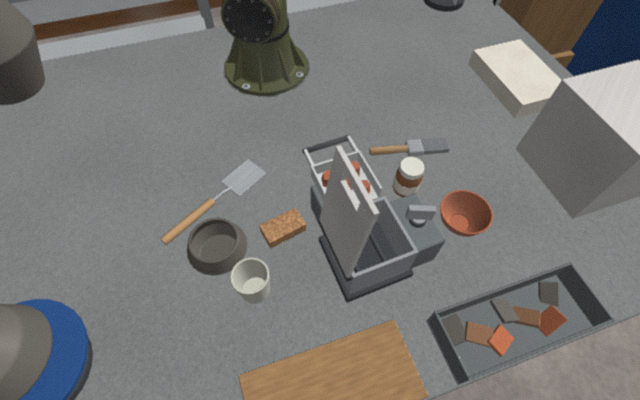

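View pics/side0.png

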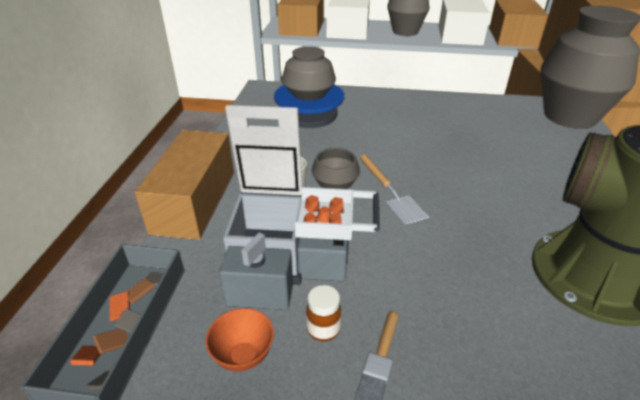

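Run:
```python
import cv2
a=cv2.imread("pics/scene0.png")[125:305,290:450]; cv2.imwrite("pics/sc.png",cv2.resize(a,None,fx=3.3333,fy=3.3333,interpolation=cv2.INTER_CUBIC))
a=cv2.imread("pics/side0.png")[95:315,210:390]; cv2.imwrite("pics/sd.png",cv2.resize(a,None,fx=2.7,fy=2.7,interpolation=cv2.INTER_CUBIC))
```

```text
(no output)
```

View pics/sc.png

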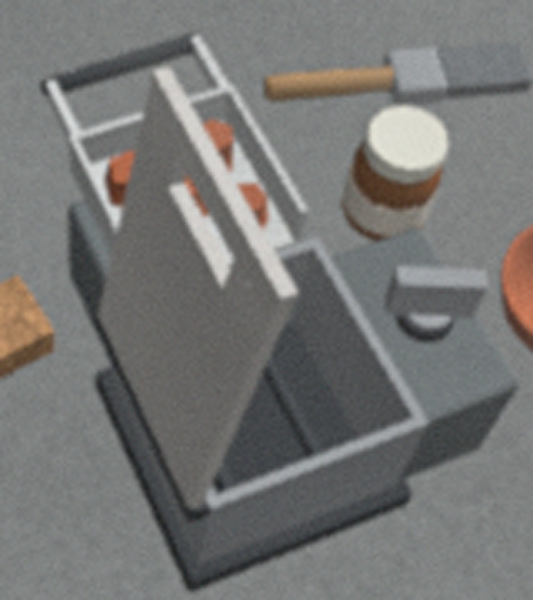

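View pics/sd.png

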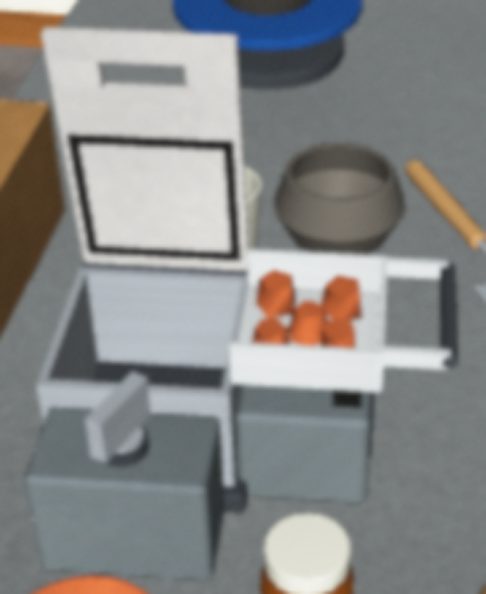

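```bash
cat > geo.py <<'E'
import numpy as np
from scipy.optimize import least_squares
def load(n):
    v=np.load(f"pics/{n}0.npy"); return v[:4],v[4:].reshape(4,4)
def proj(cam,P):
    k,E=cam; p=(np.atleast_2d(P)-E[:3,3])@E[:3,:3]
    return np.c_[k[2]+k[0]*p[:,0]/-p[:,2], k[3]-k[1]*p[:,1]/-p[:,2]]
def cov(x,r,h,t=1.45): return (x,-70+r*np.cos(t)-h*np.sin(t),110+r*np.sin(t)+h*np.cos(t))
def tri(cams,uvs):
    f=lambda P:np.concatenate([(proj(c,P)[0]-u) for c,u in zip(cams,uvs)])
    s=least_squares(f,[0.45,0.1,.1]); return s.x,np.abs(s.fun).max()
def W(p,P):
    c,s=np.cos(p[2]),np.sin(p[2]); P=np.atleast_2d(P)/1000.
    return np.c_[p[0]+c*P[:,0]-s*P[:,1],p[1]+s*P[:,0]+c*P[:,1],P[:,2]]
E
python3 - <<'E'
from geo import *
SC,SD=load("scene"),load("side")
sc=lambda a:np.array(a)/3.3333+[290,125]-.35
sd=lambda a:np.array(a)/2.7+[210,95]-.3
S=[((66,66,110),(425,415)),((66,-66,110),(210,505)),((-66,66,110),(315,240)),((60,137,94),(515,385)),((-60,137,94),(425,230)),
 (cov(63,207,0),(297,290)),(cov(63,207,8),(277,297)),(cov(-63,207,0),(175,70)),((-212,-49,138),(48,85)),((-212,49,138),(197,42))]
D=[((-212,-49,138),(448,268)),((-212,49,138),(450,362)),((66,66,110),(42,388)),((66,-66,110),(83,270)),((60,137,94),(33,480)),((-60,137,94),(212,487)),(cov(63,207,0),(45,30)),(cov(-63,207,0),(237,37))]
def f(p):
    return np.concatenate([(proj(SC,W(p,[a for a,_ in S]))-sc([b for _,b in S])).ravel(),(proj(SD,W(p,[a for a,_ in D]))-sd([b for _,b in D])).ravel()])
s=least_squares(f,[.45,.1,.3],loss="soft_l1"); p=s.x
print("pose",p); print(f(p).reshape(-1,2).round(1).tolist())
np.save("pose.npy",p)
for a,u,v in [("hL",(48,85),(448,268)),("hR",(197,42),(450,362)),("rim",(425,415),(42,388))]:
    X,r=tri([SC,SD],[sc(u),sd(v)]); print(a,X,r,"model",W(p,{"hL":(-212,-49,138),"hR":(-212,49,138),"rim":(66,66,110)}[a]))
# bar
print("scene bar top ends world z.14")
def bar(cam,uv):
    k,E=cam; d=E[:3,:3]@np.array([(uv[0]-k[2])/k[0],-(uv[1]-k[3])/k[1],-1]); t=(.14-E[2,3])/d[2]; return E[:3,3]+t*d
A=[bar(SC,sc(q)) for q in [(397,268),(485,270)]]; B=[bar(SD,sd(q)) for q in [(92,405),(137,375)]]
print(A,B,"axis",W(p,(0,105,140)))
for q in (A,B):
    d=q[1]-q[0]; print("ang", (np.arctan2(d[1],d[0])-p[2]+np.pi/2)%np.pi-np.pi/2, np.linalg.norm(d))
E
```

```text
pose [0.66261019 0.03617721 0.05256043]
[[0.7, 1.4], [-0.3, -0.1], [0.4, -2.0], [2.6, -1.4], [-1.9, -3.2], [-0.3, -0.6], [0.4, -1.2], [-2.2, -2.1], [0.5, -0.3], [-1.1, -0.6], [-0.0, -0.3], [0.1, -2.0], [-1.6, -2.3], [-0.8, -2.1], [-4.0, -1.5], [-1.6, 0.0], [-0.8, 0.7], [-0.2, 1.0]]
hL [ 0.45316241 -0.02473276  0.13672457] 0.10510568787944408 model [[ 0.45347724 -0.0238928   0.138     ]]
hR [0.44833313 0.07659855 0.13536991] 0.09136022161095525 model [[0.44832869 0.07397186 0.138     ]]
rim [0.72139554 0.10733819 0.10645613] 0.2728609193879379 model [[0.72505166 0.10555346 0.11      ]]
scene bar top ends world z.14
[array([0.64592507, 0.11948222, 0.14      ]), array([0.66313962, 0.16579659, 0.14      ])] [array([0.67091539, 0.15243596, 0.14      ]), array([0.64946282, 0.12145842, 0.14      ])] axis [[0.65709389 0.14103221 0.14      ]]
ang 1.1623711263352305 0.04941013259201759
ang 0.9125475284704838 0.037680510216251274
```

```bash
echo '[[[0,0,0,0,0,0.146],[0,0,0,0,0,0.146],[0,0,0,0,0,0.146],[0,0,0,0,0,0.146],[0,0,0,0,0,0.146],[0,0,0,0,0,0.146],[0,0,0,0,0,0.146],[0,0,0,0,0,0.146]]]' | python3 shift.py 0.05 15
echo '[[[-0.0243,0.0118,-0.0037,0,0,0],[-0.0243,0.0118,-0.0037,0,0,0],[-0.0243,0.0118,-0.0037,0,0,0],[-0.0243,0.0118,-0.0037,0,0,0],[-0.0243,0.0118,-0.0037,0,0,0],[-0.0243,0.0118,-0.0037,0,0,0],[-0.0243,0.0118,-0.0037,0,0,0],[-0.0243,0.0118,-0.0037,0,0,0],[-0.0243,0.0118,-0.0037,0,0,0],[-0.0243,0.0118,-0.0037,0,0,0]]]' | python3 shift.py
echo '[[[-0.0243,0.0118,-0.0037,0,0,0],[-0.0243,0.0118,-0.0037,0,0,0],[-0.0243,0.0118,-0.0037,0,0,0],[-0.0243,0.0118,-0.0037,0,0,0],[-0.0243,0.0118,-0.0037,0,0,0],[-0.0243,0.0118,-0.0037,0,0,0],[-0.0243,0.0118,-0.0037,0,0,0],[-0.0243,0.0118,-0.0037,0,0,0],[-0.0243,0.0118,-0.0037,0,0,0],[-0.0243,0.0118,-0.0037,0,0,0]]]' | python3 shift.py
python3 - <<'E'
from station import ctrl
import cv2,numpy as np
from geo import *
c=ctrl.camera("wrist"); im=c["pixels"]; np.save("pics/wrist0.npy",np.array([c["fx"],c["fy"],c["cx"],c["cy"]]+list(np.array(c["extrinsics"]).ravel())))
p=np.load("pose.npy"); cam=load("wrist"); print(c["extrinsics"])
im=np.ascontiguousarray(im); cv2.imwrite("pics/wrist0.png",im)
for P in [(-212,-46,144),(-212,46,144),(66,66,110),(-66,66,110),(60,137,94),(-60,137,94),(-60,67,94),(0,105,140)]:
    u=proj(cam,W(p,P))[0]; print(P,u.round(1)); 
    if abs(u).max()<2000: cv2.drawMarker(im,(int(u[0]),int(u[1])),(0,255,0),0,8,1)
cv2.imwrite("pics/wrist0o.png",im)
E
```

```text
time_s: 0.9
ee_pos: [0.1889, 0.5164, 0.2271]
eef_rot: [-3.141, 0.001, 1.617]
force: [0.0, 0.0, -0.2]
grip_width: 0.05
grip_force: 0.0
time_s: 1.9
ee_pos: [0.3198, 0.2789, 0.2644]
eef_rot: [-3.141, 0.0, 1.623]
force: [0.8, 1.3, 0.4]
grip_width: 0.0502
grip_force: 0.0
time_s: 2.9
ee_pos: [0.4502, 0.0424, 0.3014]
eef_rot: [-3.141, -0.0, 1.623]
force: [-0.1, -0.4, 0.3]
grip_width: 0.0502
grip_force: 0.0
[[ 9.98716174e-01 -4.87200283e-02 -1.38694722e-02  4.45322377e-01]
 [ 5.06530227e-02  9.57667868e-01  2.83384062e-01  1.25265423e-01]
 [-5.24131606e-04 -2.83722777e-01  9.58906206e-01  4.57395448e-01]
 [ 0.00000000e+00  0.00000000e+00  0.00000000e+00  1.00000000e+00]]
(-212, -46, 144) [321.8 252.3]
(-212, 46, 144) [321.6 163. ]
(66, 66, 110) [593.2 137.4]
(-66, 66, 110) [464.2 137.7]
(60, 137, 94) [591.   64.6]
(-60, 137, 94) [472.   64.8]
(-60, 67, 94) [463.8 135.2]
(0, 105, 140) [555.9  97.1]
```

View pics/wrist0o.png

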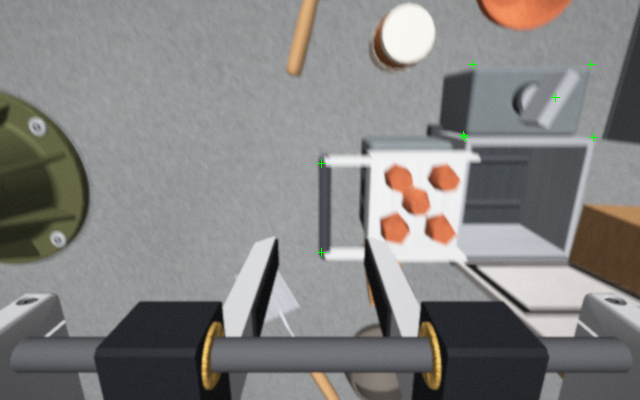

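```bash
echo '[[[0,0.002,0.02,0,0,0],[0,0,0.02,0,0,0],[0,0,0.02,0,0,0],[0,0,0.02,0,0,0],[0,0,0.02,0,0,0],[0,0,0.02,0,0,0],[0,0,0.02,0,0,0],[0,0,0.02,0,0,0],[0,0,0.001,0,0,0]]]' | python3 shift.py
echo '[[[0,0,0,0,0,0],[0,0,0,0,0,0],[0,0,0,0,0,0],[0,0,0,0,0,0],[0,0,0,0,0,0],[0,0,0,0,0,0]]]' | python3 shift.py 0 12
python3 - <<'E'
import cv2
a=cv2.imread("pics/wrist0.png")[50:160,430:610]; cv2.imwrite("pics/w0c.png",cv2.resize(a,None,fx=4,fy=4,interpolation=cv2.INTER_CUBIC))
import numpy as np
h=149;a0=np.arctan2(28,146)
for t in np.arange(0,1.26,.1): print(round(t,2),np.round([146-h*np.cos(a0+t),h*np.sin(a0+t)-28],1))
E
```

```text
time_s: 3.85
ee_pos: [0.4508, 0.0435, 0.1384]
eef_rot: [-3.137, -0.0, 1.623]
force: [0.3, -0.8, 0.5]
grip_width: 0.0497
grip_force: 0.0
time_s: 4.45
ee_pos: [0.4523, 0.0435, 0.1408]
eef_rot: [3.14, -0.0, 1.623]
force: [2.6, -0.1, 0.1]
grip_width: 0.0114
grip_force: 12.0
0.0 [-0.3  0.1]
0.1 [ 3.2 14.5]
0.2 [ 8.2 28.6]
0.3 [14.5 42.1]
0.4 [22.1 54.8]
0.5 [31.  66.8]
0.6 [41.1 77.8]
0.7 [52.2 87.7]
0.8 [64.2 96.5]
0.9 [ 77.  104.1]
1.0 [ 90.6 110.3]
1.1 [104.6 115.1]
1.2 [119.1 118.6]
```

View pics/w0c.png

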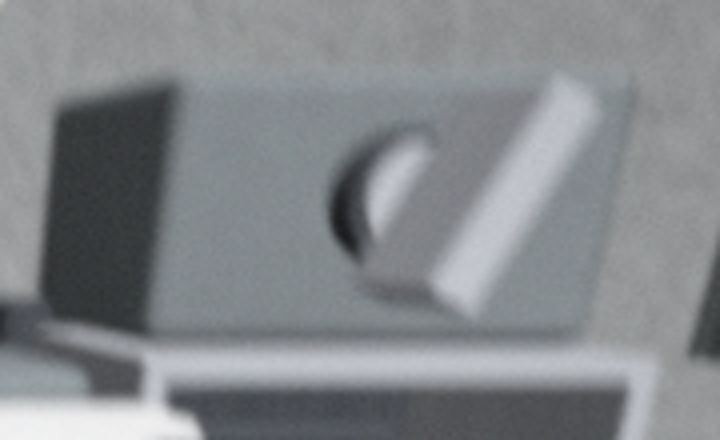

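```bash
echo '[[[0,0.0015,-0.0072,0,0,0],[0,0.002,-0.0072,0,0,0],[0,0.0024,-0.0071,0,0,0],[0,0.0026,-0.007,0,0,0],[0,0.003,-0.0068,0,0,0],[0,0.0033,-0.0067,0,0,0],[0,0.0037,-0.0064,0,0,0],[0,0.0039,-0.0063,0,0,0],[0,0.0043,-0.0061,0,0,0],[0,0.0046,-0.0059,0,0,0]]]' | python3 shift.py
echo '[[[0,0.0049,-0.0056,0,0,0],[0,0.0052,-0.0054,0,0,0],[0,0.0054,-0.0051,0,0,0],[0,0.0057,-0.0048,0,0,0],[0,0.0059,-0.0045,0,0,0],[0,0.0061,-0.0043,0,0,0],[0,0.0063,-0.004,0,0,0],[0,0.0065,-0.0036,0,0,0],[0,0.0067,-0.0033,0,0,0],[0,0.0069,-0.0029,0,0,0]]]' | python3 shift.py
echo '[[[0,0.007,-0.0025,0,0,0],[0,0.007,-0.0023,0,0,0],[0,0.0072,-0.0019,0,0,0],[0,0.0073,-0.0016,0,0,0],[0,0,0,0,0,0],[0,0,0,0,0,0],[0,0,0,0,0,0],[0,0,0,0,0,0],[0,0,0,0,0,0]]]' | python3 shift.py
python3 - <<'E'
from station import ctrl
import cv2,numpy as np
a=ctrl.camera("scene")["pixels"][80:320,270:470];b=ctrl.camera("side")["pixels"][80:320,190:390]
cv2.imwrite("pics/tip.png",cv2.resize(np.hstack([a,b]),None,fx=2,fy=2))
E
```

```text
time_s: 5.45
ee_pos: [0.4824, 0.0451, 0.2077]
eef_rot: [-3.139, 0.0, 1.623]
force: [-11.2, -1.1, 5.8]
grip_width: 0.0115
grip_force: 12.0
time_s: 6.45
ee_pos: [0.5431, 0.0483, 0.2516]
eef_rot: [3.141, -0.0, 1.623]
force: [-2.1, -0.2, 3.5]
grip_width: 0.0116
grip_force: 12.0
time_s: 7.35
ee_pos: [0.571, 0.0497, 0.2587]
eef_rot: [-3.141, 0.0, 1.623]
force: [-0.6, -0.1, -0.3]
grip_width: 0.0114
grip_force: 12.0
```

View pics/tip.png

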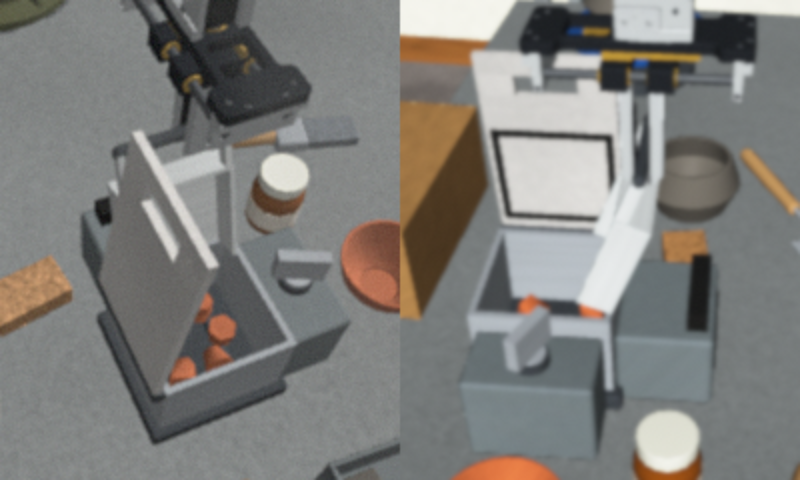

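```bash
echo '[[[0,0.0073,-0.0012,0,0,0],[0,0,0,0,0,0],[0,0,0,0,0,0],[0,0,0,0,0,0],[0,-0.0073,0.0012,0,0,0],[0,-0.0073,0.0016,0,0,0],[0,-0.0072,0.0019,0,0,0],[0,-0.007,0.0023,0,0,0],[0,-0.007,0.0025,0,0,0]]]' | python3 shift.py
echo '[[[0,-0.0069,0.0029,0,0,0],[0,-0.0067,0.0033,0,0,0],[0,-0.0065,0.0036,0,0,0],[0,-0.0063,0.004,0,0,0],[0,-0.0061,0.0043,0,0,0],[0,-0.0059,0.0045,0,0,0],[0,-0.0057,0.0048,0,0,0],[0,-0.0054,0.0051,0,0,0],[0,-0.0052,0.0054,0,0,0],[0,-0.0049,0.0056,0,0,0]]]' | python3 shift.py
echo '[[[0,-0.0046,0.0059,0,0,0],[0,-0.0043,0.0061,0,0,0],[0,-0.0039,0.0063,0,0,0],[0,-0.0037,0.0064,0,0,0],[0,-0.0033,0.0067,0,0,0],[0,-0.003,0.0068,0,0,0],[0,-0.0026,0.007,0,0,0],[0,-0.0024,0.0071,0,0,0],[0,-0.002,0.0072,0,0,0],[0,-0.0015,0.0072,0,0,0]]]' | python3 shift.py
echo '[[[0,0,0,0,0,0],[0,0,0,0,0,0],[0,0,0,0,0,0],[0,0,0,0,0,0],[0,0,0,0,0,0]]]' | python3 shift.py 0.05
```

```text
time_s: 8.35
ee_pos: [0.542, 0.0482, 0.2505]
eef_rot: [3.141, -0.0, 1.623]
force: [0.6, 1.5, -0.3]
grip_width: 0.0111
grip_force: 12.0
time_s: 9.35
ee_pos: [0.4828, 0.0451, 0.2067]
eef_rot: [-3.142, 0.0, 1.623]
force: [0.9, 0.7, -0.7]
grip_width: 0.0114
grip_force: 12.0
time_s: 10.35
ee_pos: [0.4524, 0.0435, 0.1404]
eef_rot: [3.14, 0.0, 1.623]
force: [1.9, 1.7, 19.5]
grip_width: 0.0118
grip_force: 12.0
time_s: 10.85
ee_pos: [0.452, 0.0435, 0.1405]
eef_rot: [3.142, 0.0, 1.623]
force: [-1.3, 0.0, -0.3]
grip_width: 0.0475
grip_force: 0.0
```

```bash
echo '[[[0,0,-0.02,0,0,0],[0,0,-0.02,0,0,0],[0,0,-0.02,0,0,0],[0,0,-0.02,0,0,0.105],[0,0,-0.02,0,0,0.105],[0,0,-0.02,0,0,0.105],[0,0,-0.02,0,0,0.105],[0,0,0,0,0,0.103],[0,0,0,0,0,0]]]' | python3 shift.py 0.05
echo '[[[0.018,0.0141,0,0,0,0],[0.018,0.0141,0,0,0,0],[0.018,0.0141,0,0,0,0],[0.018,0.0141,0,0,0,0],[0.018,0.0141,0,0,0,0],[0.018,0.0141,0,0,0,0],[0.018,0.0141,0,0,0,0],[0.018,0.0141,0,0,0,0],[0.018,0.0141,0,0,0,0],[0.0175,0.0141,0,0,0,0]]]' | python3 shift.py
echo '[[[0,0,0,0,0,0]]]' | python3 shift.py
python3 - <<'E'
from station import ctrl
import cv2,numpy as np
from geo import *
ims=[]
p=np.load("pose.npy"); p[0]+=.002
for n in ("wrist","side"):
    c=ctrl.camera(n); im=np.ascontiguousarray(c["pixels"]); cam=(np.array([c["fx"],c["fy"],c["cx"],c["cy"]]),np.array(c["extrinsics"]))
    for P in [(66,66,110),(-66,66,110),(0,105,140)]:
        u=proj(cam,W(p,P))[0]; print(n,P,u.round(1))
    ims.append(im)
cv2.imwrite("pics/hov.png",np.vstack([cv2.resize(ims[0],(480,300)),cv2.resize(ims[1][80:280,190:510],(480,300))]))
E
```

```text
time_s: 11.75
ee_pos: [0.452, 0.0435, 0.2808]
eef_rot: [3.141, -0.0, 1.098]
force: [0.5, 0.5, -0.2]
grip_width: 0.0499
grip_force: 0.0
time_s: 12.75
ee_pos: [0.6597, 0.1399, 0.2795]
eef_rot: [-3.141, 0.001, 1.103]
force: [-1.2, -1.7, 0.7]
grip_width: 0.0502
grip_force: 0.0
time_s: 12.85
ee_pos: [0.6601, 0.1402, 0.2784]
eef_rot: [-3.14, 0.001, 1.104]
force: [0.1, -0.5, 0.5]
grip_width: 0.0497
grip_force: 0.0
wrist (66, 66, 110) [397.6 189.8]
wrist (-66, 66, 110) [285.1 250. ]
wrist (0, 105, 140) [320.8 196.9]
side (66, 66, 110) [222.6 236. ]
side (-66, 66, 110) [293.9 240. ]
side (0, 105, 140) [252.2 240.7]
```

View pics/hov.png

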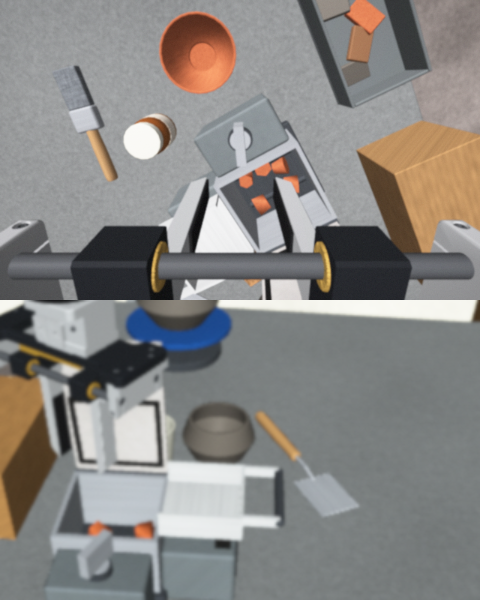

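```bash
echo '[[[0.001,-0.002,0.02,0,0,-0.06],[0,0,0.02,0,0,0],[0,0,0.02,0,0,0],[0,0,0.02,0,0,0],[0,0,0.02,0,0,0],[0,0,0.02,0,0,0],[0,0,0.015,0,0,0],[0,0,0.0105,0,0,0],[0,0,0,0,0,0]]]' | python3 shift.py
echo '[[[0,0,0,0,0,0],[0,0,0,0,0,0],[0,0,0,0,0,0],[0,0,0,0,0,0],[0,0,0,0,0,0],[0,0,0,0,0,0]]]' | python3 shift.py 0 20
python3 -c "
from station import ctrl
o=ctrl.get_obs();print(o['moment'],o['qpos'].round(3))"
```

```text
time_s: 13.85
ee_pos: [0.6571, 0.1411, 0.1338]
eef_rot: [-3.14, 0.001, 1.16]
force: [-0.1, -0.1, 0.4]
grip_width: 0.0499
grip_force: 0.0
time_s: 14.45
ee_pos: [0.6587, 0.1407, 0.1353]
eef_rot: [3.139, -0.0, 1.159]
force: [7.9, -4.3, -3.1]
grip_width: 0.0117
grip_force: 20.0
[-0.63609622 -1.23985568 -0.04018418] [ 1.560e-01  6.530e-01  1.225e+00 -1.000e-03  1.261e+00  5.680e-01]
```

```bash
echo '[[[0,0.002,0,0,0,0],[0,0,0,0,0,0.06],[0,0,0,0,0,0.12],[0,0,0,0,0,0.12],[0,0,0,0,0,0.12],[0,0,0,0,0,0.12],[0,0,0,0,0,0.12],[0,0,0,0,0,0.12],[0,0,0,0,0,0.12]]]' | python3 shift.py
echo '[[[0,0,0,0,0,0.12],[0,0,0,0,0,0.087],[0,0,0,0,0,0],[0,0,0,0,0,0],[0,0,0,0,0,0]]]' | python3 shift.py
```

```text
time_s: 15.35
ee_pos: [0.6582, 0.1416, 0.1352]
eef_rot: [-3.139, 0.003, 0.256]
force: [-13.6, 6.0, 7.3]
grip_width: 0.0121
grip_force: 20.0
time_s: 15.85
ee_pos: [0.6581, 0.1419, 0.1352]
eef_rot: [-3.14, 0.004, 0.054]
force: [-13.4, 6.0, 6.3]
grip_width: 0.012
grip_force: 20.0
```

```bash
echo '[[[0,0,0,0,0,0],[0,0,0,0,0,0],[0,0,0,0,0,0],[0,0,0,0,0,0],[0,0,-0.01,0,0,0],[0,0,-0.02,0,0,0],[0,0,-0.02,0,0,0],[0,0,-0.03,0,0,0],[0,0,-0.03,0,0,0],[0,0,-0.03,0,0,0]]]' | python3 shift.py 0.05
echo '[[[-0.025,0,0,0,0,0],[-0.025,0,0,0,0,0],[-0.025,0,0,0,0,0],[-0.025,0,0,0,0,0],[-0.01,0,0,0,0,0],[0,0,0,0,0,-0.142],[0,0,0,0,0,-0.142],[0,0,0,0,0,-0.142],[0,0,0,0,0,-0.142],[0,0,0,0,0,-0.142]]]' | python3 shift.py 0 30
echo '[[[0,0,0,0,0,-0.142],[0,0,0,0,0,-0.142],[0,0,0,0,0,-0.142],[0,0,0,0,0,-0.142],[0,0,0,0,0,-0.142],[0,0,0,0,0,-0.15],[0,0,0,0,0,0]]]' | python3 shift.py
python3 - <<'E'
from station import ctrl
import cv2,numpy as np
from geo import *
ims=[]
p=np.load("pose.npy"); p[0]+=.002
for n,(r,c0) in (("scene",(170,340)),("side",(130,200)),("wrist",(0,320))):
    c=ctrl.camera(n); im=np.ascontiguousarray(c["pixels"]); cam=(np.array([c["fx"],c["fy"],c["cx"],c["cy"]]),np.array(c["extrinsics"]))
    if n!="wrist":
        for x in(-25,25):
          u=proj(cam,W(p,(x,105,140)))[0]; cv2.circle(im,tuple(int(round(v)) for v in u),1,(0,0,255),-1)
    if n=="wrist": ims.append(cv2.resize(im[0:250,320:640],(800,300))[:, ::1][:, :800] if 0 else cv2.resize(im[0:200,240:640],(600,300)))
    else: ims.append(cv2.resize(im[r:r+150,c0:c0+150],(300,300),interpolation=cv2.INTER_CUBIC))
cv2.imwrite("pics/al.png",np.vstack([np.hstack(ims[:2]),ims[2]]))
E
```

```text
time_s: 16.85
ee_pos: [0.6594, 0.1404, 0.2771]
eef_rot: [-3.142, -0.001, 0.053]
force: [-0.1, -0.2, -0.4]
grip_width: 0.0501
grip_force: 0.0
time_s: 17.85
ee_pos: [0.5502, 0.1347, 0.2755]
eef_rot: [3.141, -0.0, 0.769]
force: [-0.1, -0.5, -0.4]
grip_width: 0.0007
grip_force: 0.0
time_s: 18.55
ee_pos: [0.5502, 0.1347, 0.2754]
eef_rot: [3.141, -0.0, 1.625]
force: [0.3, -0.8, 0.6]
grip_width: 0.0005
grip_force: 0.0
```

View pics/al.png

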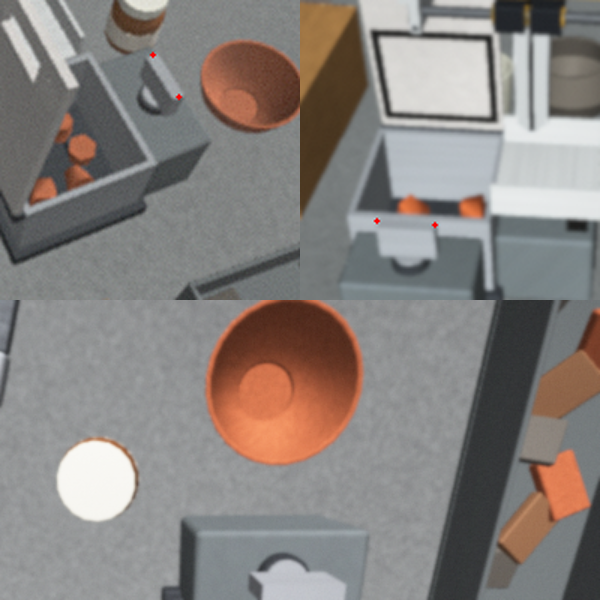

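The bar (scene panel, about (150,60)–(180,95)) lies parallel to the hopper's edges, in line with the slot. Next I go around behind the cover.

```bash
echo '[[[-0.0225,0,0,0,0,0],[-0.0225,0,0,0,0,0],[-0.0225,0,0,0,0,0],[-0.0225,0,0,0,0,0],[-0.0225,0,0,0,0,0],[-0.0225,0,0,0,0,0],[-0.0225,0,0,0,0,0],[-0.0225,0,0,0,0,0],[-0.0225,0,0,0,0,0],[-0.0225,0,0,0,0,0]]]' | python3 shift.py
echo '[[[0,0.02,0,0,0,0],[0,0.02,0,0,0,0],[0,0.02,0,0,0,0],[0,0.02,0,0,0,0],[0,0.02,0,0,0,0],[0.01,0.01,-0.00,0,0,0],[0,0,0,0,0,0]]]' | python3 shift.py
python3 - <<'E'
import numpy as np
from geo import *
from station import ctrl
p=np.load("pose.npy"); p[0]+=.002
e=ctrl.get_obs()["ee_pos"]; d=e[:2]-p[:2]; c,s=np.cos(p[2]),np.sin(p[2]); print("crusher",c*d[0]+s*d[1],-s*d[0]+c*d[1])
t=np.linspace(1.45,0,21); r=130
y=-70+r*np.cos(t)-8*np.sin(t)-8; z=110+r*np.sin(t)+8*np.cos(t)+22
print(np.c_[t,y,z].round(1)[0]); print(np.c_[np.diff(y),-np.diff(z)].round(1).tolist())
E
```

```text
time_s: 19.7
ee_pos: [0.5615, -0.091, 0.2751]
eef_rot: [3.141, 0.0, 1.619]
force: [0.3, 0.2, -0.8]
grip_width: 0.0006
grip_force: 0.0
time_s: 20.4
ee_pos: [0.6714, -0.0734, 0.2742]
eef_rot: [-3.141, -0.0, 1.621]
force: [0.1, -0.7, -0.6]
grip_width: 0.0006
grip_force: 0.0
crusher 0.0010403289466755193 -0.10982789737058145
[  1.4 -70.3 262. ]
[[9.4, 0.9], [9.3, 1.6], [9.2, 2.2], [9.0, 2.9], [8.7, 3.6], [8.5, 4.2], [8.1, 4.8], [7.8, 5.4], [7.4, 5.9], [6.9, 6.4], [6.4, 6.9], [5.9, 7.4], [5.4, 7.8], [4.8, 8.1], [4.2, 8.5], [3.6, 8.7], [2.9, 9.0], [2.3, 9.2], [1.6, 9.3], [0.9, 9.4]]
```

```bash
echo '[[[0.01,0,0.006,0,0,0],[0.01,0,0.006,0,0,0],[0.01,0,0,0,0,0],[0.008,0,0,0,0,0],[0.006,0,0,0,0,0]]]' | python3 shift.py
echo '[[[0.0047,0,0.0004,0,0,0],[0.0047,0,0.0005,0,0,0],[0.0093,0,0.0016,0,0,0]]]' | python3 shift.py
```

```text
time_s: 20.9
ee_pos: [0.6682, -0.03, 0.2631]
eef_rot: [-3.142, 0.001, 1.623]
force: [0.2, -6.1, -3.3]
grip_width: 0.0006
grip_force: 2.5
time_s: 21.2
ee_pos: [0.6673, -0.0126, 0.2605]
eef_rot: [-3.141, 0.001, 1.621]
force: [0.2, -6.4, -2.4]
grip_width: 0.0006
grip_force: 2.5
```

```bash
echo '[[[0.0092,0,0.0022,0,0,0],[0.009,0,0.0029,0,0,0],[0.0087,0,0.0036,0,0,0],[0.0085,0,0.0042,0,0,0],[0.0081,0,0.0048,0,0,0],[0.0078,0,0.0054,0,0,0],[0.0074,0,0.0059,0,0,0]]]' | python3 shift.py
echo '[[[0.0069,0,0.0064,0,0,0],[0.0064,0,0.0069,0,0,0],[0.0059,0,0.0074,0,0,0],[0.0054,0,0.0078,0,0,0],[0.0048,0,0.0081,0,0,0]]]' | python3 shift.py
```

```text
time_s: 21.9
ee_pos: [0.6645, 0.0464, 0.2317]
eef_rot: [3.141, 0.001, 1.622]
force: [-0.6, -7.2, 0.5]
grip_width: 0.0003
grip_force: 2.6
time_s: 22.4
ee_pos: [0.6631, 0.0758, 0.1954]
eef_rot: [3.14, 0.001, 1.622]
force: [-0.8, -6.5, 3.3]
grip_width: 0.0006
grip_force: 2.8
```

```bash
echo '[[[0.0042,0,0.0085,0,0,0],[0.0036,0,0.0087,0,0,0],[0.0029,0,0.009,0,0,0],[0.0023,0,0.0092,0,0,0]]]' | python3 shift.py
echo '[[[0.0016,0,0.0088,0,0,0],[0.0009,0,0.006,0,0,0],[0,0,0.003,0,0,0],[0,0,0,0,0,0]]]' | python3 shift.py
```

```text
time_s: 22.8
ee_pos: [0.6625, 0.0889, 0.1602]
eef_rot: [3.14, 0.001, 1.622]
force: [-1.6, -5.6, 4.5]
grip_width: 0.0003
grip_force: 3.0
time_s: 23.2
ee_pos: [0.6624, 0.0916, 0.1424]
eef_rot: [3.14, 0.0, 1.622]
force: [-1.3, -3.2, 5.8]
grip_width: 0.0003
grip_force: 3.1
```

```bash
for i in 1; do echo '[[[0,0,0.0015,0,0,0],[0,0,0.0015,0,0,0],[0,0,0,0,0,0]]]' | python3 shift.py; echo '[[[0,0,0.002,0,0,0],[0,0,0,0,0,0]]]' | python3 shift.py; done
```

```text
time_s: 23.5
ee_pos: [0.6624, 0.0917, 0.1402]
eef_rot: [3.14, 0.0, 1.622]
force: [-3.9, -2.9, 8.4]
grip_width: 0.0006
grip_force: 4.2
time_s: 23.7
ee_pos: [0.6624, 0.0918, 0.1398]
eef_rot: [3.139, 0.0, 1.623]
force: [-10.4, -3.3, 20.8]
grip_width: 0.0002
grip_force: 10.1
```

```bash
echo '[[[0,0,0,0,0,0],[0,0,0,0,0,0],[0,0,0,0,0,0],[0,0,0,0,0,0],[0,0,0,0,0,0]]]' | python3 shift.py
python3 - <<'E'
from station import ctrl
import cv2,numpy as np
a=ctrl.camera("scene")["pixels"][150:310,300:460];b=ctrl.camera("side")["pixels"][130:290,200:360]
cv2.imwrite("pics/end.png",cv2.resize(np.hstack([a,b]),None,fx=2.5,fy=2.5,interpolation=cv2.INTER_CUBIC))
E
```

```text
time_s: 24.2
ee_pos: [0.6624, 0.0917, 0.1398]
eef_rot: [3.139, 0.0, 1.623]
force: [-10.9, -3.9, 21.2]
grip_width: 0.0002
grip_force: 10.4
```

View pics/end.png

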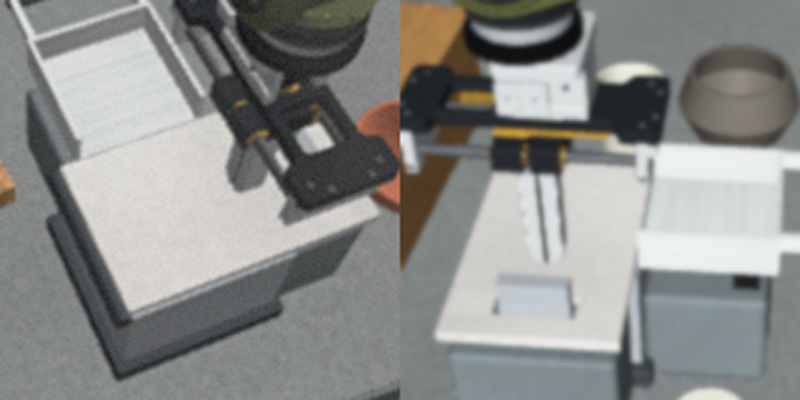

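The cover lies flat, and the bar stands up through the slot at side-panel position (535,295). The tray is down and empty, and the fingers are pressing with about 21 N, so I'm handing in.

```bash
python3 -c "
from station import ctrl
print(ctrl.hand_in())"
```

```text
the job is handed in; nothing more can be done
None
```

The job is handed in at about 24 s, with no verdict returned: all five lumps are in the hopper, the tray is down, the fastener bar stands through the slot, and the fingers hold the cover shut with about 21 N.

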